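Fill the culture-bottle crate

ROBOT

A 6-joint arm with a two-finger parallel gripper is mounted at the origin on the work surface. World frame = base frame: x ahead of the robot, y to its left, z up, the work surface at z = 0. Lengths are in m, angles in rad, forces in N, time in s.
With the tool pointing down it reaches from about 0.3 to 0.775 m from the base axis. Payload 14.6 kg.
Tool frame: the origin (TCP) lies on the centre line of the jaws, within the pads' length; the fingertips stand 22 mm ahead of it and the grasp point (between the pads) lies 3 mm ahead of it; z points along the fingers, x is the direction in which the jaws open and shut, and the axes are right-handed (so a half turn about z gives the same grasp; the last joint's range is limited). The gripper opens to 85 mm and grips with 20 to 120 N. Pads are 22 mm wide; open, the fingers measure 114 mm over their backs; the gripper's body (76 mm by 85 mm) begins 54 mm behind the grasp point. The pads swing forward as they close: fully open they stand 13 mm farther back than shut.
Start: joints at [1.214, 0.3, 1.521, -0, 1.321, -0.067], TCP at [0.157, 0.527, 0.253] pointing down, gripper open.
Joint ranges: [-3.03, 3.03], [-0.79, 2.21], [0.23, 2.52], [-1.04, 4.18], [0, 3.07], [-2.55, 2.55]. Speed limits (rad/s): [2.22, 2.22, 2.57, 3.14, 3.14, 3.14].

INTERFACE

Orientations are given as a rotation vector (axis times angle).
In Python, from plant import ctrl gives the robot as it stands. The module is installed in compiled form; this text tells all that it offers.
- The arm moves only by the shell command python3 -m jog 'ROWS'. ROWS is JSON, a list of rows, each a list of 5 numbers: the shift along the tool's x, y, z in m, then the turn about the tool's z in degrees, then the opening, from 0 (shut) to 1 (fully open). A call has exactly 8 rows; each row shifts and turns the commanded pose from where the row before left it, along the tool's axes as they then stand; what a row does not reach is not made up. A row lasts 1/8 s, in which the tool goes at most 62.5 mm and 10.7 degrees, less where a joint would pass 70% of its speed; a pose out of reach is approached as far as the arm can. A call with a gripper value outside its range is refused whole. The fingers move at their own pace and stop on an object; the grip force is fixed at half the most. Time passes only in rows, so rows that do not move let the fingers close, or fill a call up. It gives the time, the measured TCP pose, the force and the opening at its end, in the units of the state.
- ctrl.sense(): the state, without advancing time (a new reading comes with each control period).
- ctrl.snapshot(name): name is "scene" or "top"; returns a dict with "img" (420x560x3 uint8, red, green, blue), "fovy" (degrees; the focal length in pixels is half the picture's height over the tangent of half this angle, whatever the lens; pixels are square), "cx", "cy" (the principal point, pixels), "position" and "attitude" of the camera in the world. Camera axes: x right, y down, z forward; pixel columns grow to the right and rows downward; lengths in m; the calibration is good to about 2 mm. A picture is of the moment at which its call begins. There is no depth.
- ctrl.finish_job(): hands the job in, once; it reports no verdict.
The state is a dict: "time_s": time; "q": joint angles; "joint_velocities": joint speeds; "tau": joint torques, N m; "position": TCP position; "eef_rot": TCP orientation; "force": force on the tool from outside, world axes, zero at the start; "wrist_torque": the same for the moment, N m; "gripper_width": finger opening in m.
Only numpy, scipy, OpenCV 4.12 (cv2) and the standard library are available. Lean on these libraries where they do the work, as an engineer would, in place of code of your own. Each camera call takes 0.05 s, during which the arm holds its last target. There are 200 camera calls.

TASK

Slide the thin blanking plate straight up out of the divided crate by its top edge and stand it in the empty plate holder, fully home. Then fill the crate: set the three bottles from the table gently down, upright, one in each of the three cells that are then free, and leave the bottles already in the crate in their cells. Do not tip or drop anything, and leave the tall mould, the jar and the hoop where they stand.

Things in the scene. Friction and masses are not known exactly. Their poses are not given: they have to be found in the camera images.
- crate: fixed white crate, 163 (x) by 242 (y) by 70 mm high, walls, dividers, floor 5 mm; 2 by 3 cells 74 mm square, centres x +-39.5, y -79, 0, 79 mm. Origin: centre of underside. Mid both y-facing walls of each cell: two ribs 5 mm deep, 9 mm slot between them; 64 mm between facing ribs. Three cells (any) hold a bottle, one (any) the plate, two are empty (grey disc on floor)
- plate: thin aluminium blanking plate, 5 mm thick (x), 70 mm wide (y), 152 mm high; top 26 mm is a grip bar 10 mm thick, 52 mm wide; 0.14 kg. Origin: centre of its lower edge; z up, x normal to its face. It starts standing in the slots of one crate cell, on the crate's floor, its face parallel to the crate's y; it comes out straight upward
- holder: fixed narrow dark steel holder for such a plate, on the table right of the crate as the robot sees it: an open-topped pocket, outside 26 (x) by 88 (y) mm, 70 mm high, walls and floor 5 mm, inside 16 by 78 mm. Origin: centre of its underside; z up, x across the narrow side; a plate stands in it with its face normal along the holder's x (either way round)
- mould: bystander: tall white cheese mould, upright cylinder 90 mm in diameter and 190 mm high, 0.5 kg, loose; among the bottles. Origin: centre of its underside
- jar: bystander: squat glass jar with a wide steel lid, 74 mm in diameter and 76 mm high, 0.4 kg, loose; among the bottles. Origin: centre of its underside
- hoop: bystander: low white cheese hoop (ring) 100 mm in outer diameter and 35 mm high, lying loose beyond the crate. Origin: centre of its underside
- bottle1: starter-culture bottle, plain white round body 56 mm in diameter up to 88 mm, shoulder tapering to 104 mm, above it a round steel cap 36 mm in diameter from 104 to 140 mm (total height 140 mm), about 0.2 kg. Origin: centre of its underside; z up. It stands upright somewhere on the table left of the crate as the robot sees it and has to go into the crate.
- bottle2: starter-culture bottle, plain white round body 56 mm in diameter up to 88 mm, shoulder tapering to 104 mm, above it a round steel cap 36 mm in diameter from 104 to 140 mm (total height 140 mm), about 0.2 kg. Origin: centre of its underside; z up. It stands upright somewhere on the table left of the crate as the robot sees it and has to go into the crate.
- bottle3: starter-culture bottle, plain white round body 56 mm in diameter up to 88 mm, shoulder tapering to 104 mm, above it a round steel cap 36 mm in diameter from 104 to 140 mm (total height 140 mm), about 0.2 kg. Origin: centre of its underside; z up. It stands upright somewhere on the table left of the crate as the robot sees it and has to go into the crate.
- stored1: starter-culture bottle, plain white round body 56 mm in diameter up to 88 mm, shoulder tapering to 104 mm, above it a round steel cap 36 mm in diameter from 104 to 140 mm (total height 140 mm), about 0.2 kg. Origin: centre of its underside; z up. It already stands in one of the crate's cells and stays there.
- stored2: starter-culture bottle, plain white round body 56 mm in diameter up to 88 mm, shoulder tapering to 104 mm, above it a round steel cap 36 mm in diameter from 104 to 140 mm (total height 140 mm), about 0.2 kg. Origin: centre of its underside; z up. It already stands in one of the crate's cells and stays there.
- stored3: starter-culture bottle, plain white round body 56 mm in diameter up to 88 mm, shoulder tapering to 104 mm, above it a round steel cap 36 mm in diameter from 104 to 140 mm (total height 140 mm), about 0.2 kg. Origin: centre of its underside; z up. It already stands in one of the crate's cells and stays there.
Not all that is in view belongs to the job. What is shaped like the holder but yellow is not meant.

How it is judged:
On the way, in this order (a step that is already met when the one before it is completed fails the run):
1. the plate stands in the holder (x of plate in the frame of holder between -0.012 and 0.012 m and y of plate in the frame of holder between -0.02 and 0.02 m and z of plate in the frame of holder below 0.015 m), for 0.2 s.
2. all three bottles stand on the crate's floor (x of bottle1 in the frame of crate between -0.079 and 0.079 m and y of bottle1 in the frame of crate between -0.118 and 0.118 m and z of each of bottle1, bottle2, bottle3 in the frame of crate below 0.01 m and angle between each of bottle1, bottle2, bottle3's own z axis and vertical below 0.1 rad and x of bottle2 in the frame of crate between -0.079 and 0.079 m and y of bottle2 in the frame of crate between -0.118 and 0.118 m and x of bottle3 in the frame of crate between -0.079 and 0.079 m and y of bottle3 in the frame of crate between -0.118 and 0.118 m), for 0.2 s.
At the end, for the whole second after the job is handed in: All six bottles stand on the crate's floor (underside within 5 mm of it), upright within 0.1 rad, one per cell, at rest; the plate stands in the holder's pocket, its lower edge within 10 mm of the pocket's floor, within 0.25 rad of upright, at rest (all of step 1 and all of step 2 and linear speed of each of bottle1, bottle2, bottle3, stored1, stored2, stored3, plate below 0.03 m/s and x of stored1 in the frame of crate between -0.079 and 0.079 m and y of stored1 in the frame of crate between -0.118 and 0.118 m and z of each of stored1, stored2, stored3 in the frame of crate below 0.01 m and angle between each of stored1, stored2, stored3's own z axis and vertical below 0.1 rad and x of stored2 in the frame of crate between -0.079 and 0.079 m and y of stored2 in the frame of crate between -0.118 and 0.118 m and x of stored3 in the frame of crate between -0.079 and 0.079 m and y of stored3 in the frame of crate between -0.118 and 0.118 m and angle between plate's own z axis and vertical below 0.25 rad); the robot touches nothing.
It fails at once if a bottle is tipped over (angle between any of bottle1, bottle2, bottle3, stored1, stored2, stored3's own z axis and vertical above 0.5 rad).
It fails at once if a bottle or the plate is dropped (falls free faster than 0.7 m/s, about 25 mm; plate 0.85 m/s) ((linear speed of bottle1 above 0.7 m/s and contact force between bottle1 and the fingers below 0.05 N) or (linear speed of bottle2 above 0.7 m/s and contact force between bottle2 and the fingers below 0.05 N) or (linear speed of bottle3 above 0.7 m/s and contact force between bottle3 and the fingers below 0.05 N) or (linear speed of plate above 0.85 m/s and contact force between plate and the fingers below 0.05 N)).
It fails at once if a bottle already in the crate leaves its cell (distance of any of stored1, stored2, stored3 from where it was at the start of the episode above 0.035 m).
It fails at once if the tall mould, the jar or the hoop is shifted more than 20 mm or tipped (distance of any of mould, jar, hoop from where it was at the start of the episode above 0.02 m or angle between any of mould, jar, hoop's own z axis and vertical above 0.4 rad).
It also fails if it takes over 72 s, if anything falls off the work surface, if the arm or the gripper's body presses on something with over 40 N, if the wrist force passes 120 N, or if a joint passes its speed limit or range.

## Working session

There is one attempt and no reset: what is moved stays moved. The work goes in short steps, Python scripts to look and compute and a shell command to move; the robot and the scene stay as the last step left them, time stands still between calls to the robot, and variables do not carry over. Pictures are saved under pics/ and viewed, about 8 in all and at most 12, crops included, and the job is handed in when it is done.

```bash
mkdir -p pics; cat > h.py <<'E'
from plant import ctrl
import numpy as np, cv2
from scipy.spatial.transform import Rotation as R
def snap(n,f):
    s=ctrl.snapshot(n); cv2.imwrite('pics/'+f+'_raw.png',s['img'][:,:,::-1]); np.save('pics/'+n+'.npy',{k:v for k,v in s.items() if k!='img'},allow_pickle=True); return s
def cal(n): return np.load('pics/'+n+'.npy',allow_pickle=True).item()
def mat(a):
    a=np.array(a,float)
    return a if a.shape==(3,3) else R.from_rotvec(a).as_matrix()
def pix(n,u,v,z):
    s=cal(n); f=210/np.tan(np.radians(s['fovy'])/2)
    d=mat(s['attitude'])@np.array([(u-s['cx'])/f,(v-s['cy'])/f,1]); p=np.array(s['position'])
    return p+d*(z-p[2])/d[2]
def proj(n,P):
    s=cal(n); f=210/np.tan(np.radians(s['fovy'])/2)
    c=mat(s['attitude']).T@(np.array(P)-s['position']); return c[:2]/c[2]*f+[s['cx'],s['cy']]
E
python3 - <<'E'
from h import *
for n in('scene','top'):
    s=snap(n,n+'0'); print({k:s[k] for k in s if k!='img'})
a=[cv2.resize(cv2.imread(f'pics/{n}0_raw.png'),(800,600)) for n in('scene','top')]
cv2.imwrite('pics/s0.png',a[0]);cv2.imwrite('pics/t0.png',a[1])
print(ctrl.sense())
E
```

```text
{'fovy': 57.25913561241448, 'cx': 281.5333722166579, 'cy': 207.63422993598036, 'position': array([ 0.93785642, -0.55465781,  0.81974747]), 'attitude': array([-2.35724886, -0.70765524,  0.24749764])}
{'fovy': 55.14662363020693, 'cx': 277.79485965103316, 'cy': 209.2596168999546, 'position': array([ 0.36222839, -0.03078153,  1.23684926]), 'attitude': array([-2.10776341,  2.15721853, -0.18094783])}
{'time_s': 0.1, 'q': array([ 1.21437629e+00,  3.00421824e-01,  1.52152355e+00,  1.24788342e-05,
        1.32072961e+00, -6.65827476e-02]), 'joint_velocities': array([-1.92812536e-04,  6.76420640e-05, -8.13179134e-04, -1.13289819e-03,
       -1.86343285e-03,  8.61355464e-04]), 'tau': array([ 3.24442299e-04, -5.44371665e+01, -3.62377489e+01, -8.68188499e-05,
        2.99919819e-03, -3.26488021e-05]), 'position': array([0.15711114, 0.52687983, 0.25277268]), 'eef_rot': array([ 2.51849784e+00,  1.87700375e+00, -1.43778688e-03]), 'force': array([-0.5777314 ,  0.51259431, -0.27418119]), 'wrist_torque': array([ 0.03791029, -0.06374825,  0.01215401]), 'gripper_width': 0.08551103863160016}
```

View pics/t0.png

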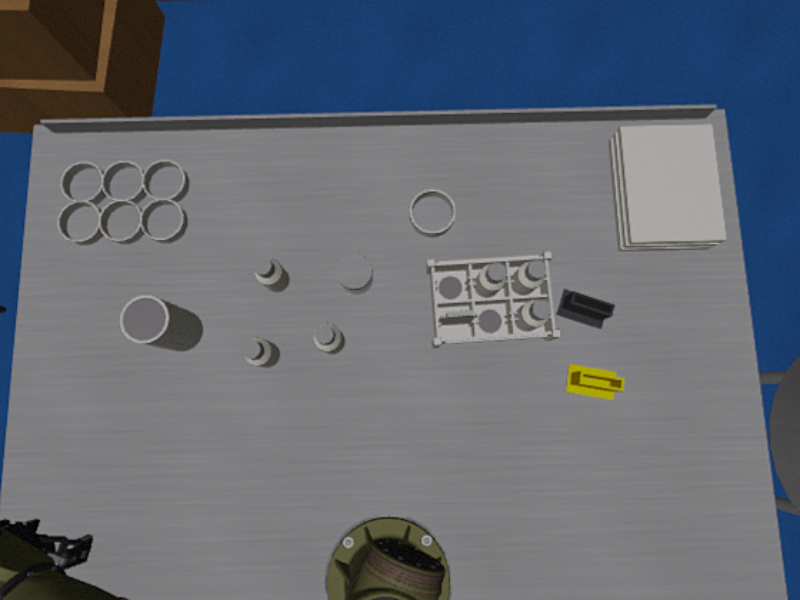

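View pics/s0.png

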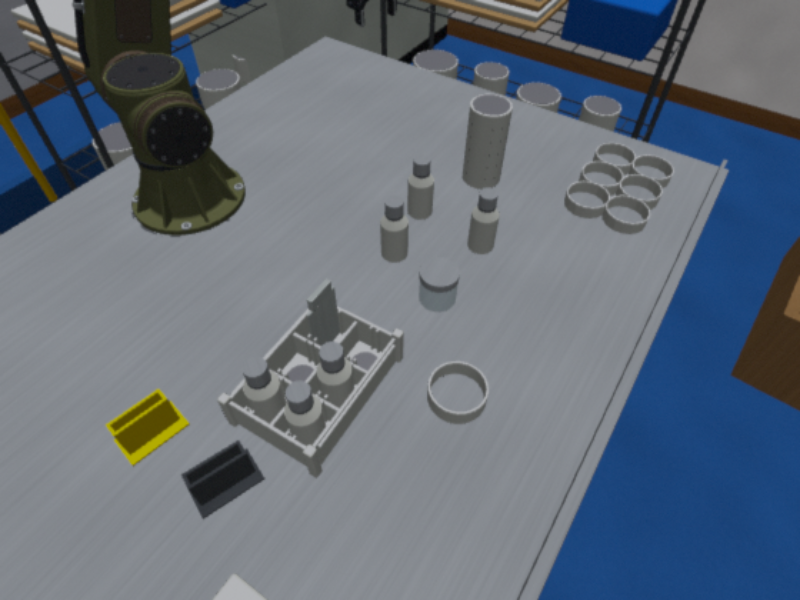

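Candidates (800×600 pixels). Holder: the dark pocket at top (585,308) / scene (222,478); the yellow one at top (595,382) is the decoy. Plate: top (457,318), the only bar in the crate. Loose bottles: top (268,270), (326,336), (258,350). The jar at (355,272), the mould at (145,318), the hoop at (432,212) and the six rings are not targets. Next, close crops.

```bash
python3 - <<'E'
import cv2
def crop(f,o,x0,y0,w,h,k):
    a=cv2.resize(cv2.imread(f'pics/{f}_raw.png')[y0:y0+h,x0:x0+w],None,fx=k,fy=k,interpolation=cv2.INTER_CUBIC)
    for x in range(x0-x0%10+10,x0+w,10):
        cv2.line(a,((x-x0)*k,0),((x-x0)*k,6),(0,0,255),1)
        if x%20==0: cv2.putText(a,str(x),((x-x0)*k-10,18),0,.4,(0,0,255),1)
    for y in range(y0-y0%10+10,y0+h,10):
        cv2.line(a,(0,(y-y0)*k),(6,(y-y0)*k),(0,0,255),1); cv2.putText(a,str(y),(8,(y-y0)*k+4),0,.4,(0,0,255),1)
    cv2.imwrite(f'pics/{o}.png',a)
crop('top0','c1',292,170,146,90,5)
crop('top0','c2',160,172,110,90,7)
E
```

```text
(no output)
```

View pics/c1.png

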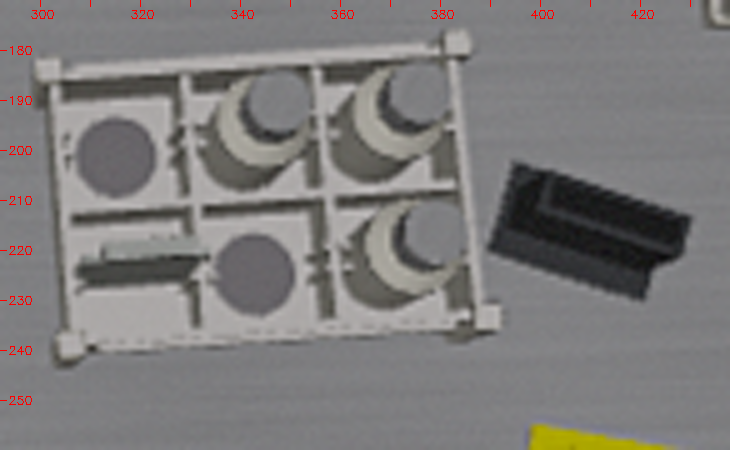

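View pics/c2.png

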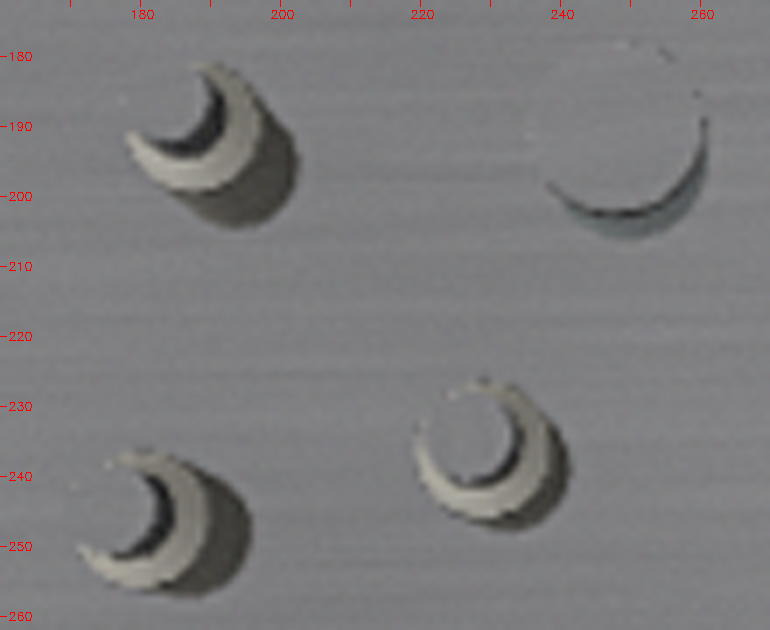

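```bash
python3 - <<'E'
from h import *
np.set_printoptions(precision=4,suppress=True)
for n,z,pts in [('floor',.005,[(315,201.5),(343,225)]),('corner',.07,[(301.5,184),(383.5,178.5),(306,239),(389.5,233.5)]),
 ('cap',.145,[(347.5,190.5),(375.5,188.5),(379.5,216.5)]),('plate',.157,[(312.5,219.5),(330.5,218.5)]),('ABC',.14,[(185,187.5),(227.5,234.5),(176.5,244.5)]),('holder',.07,[(394.5,202.5),(430,214)])]:
    for p in pts: print(n,p,pix('top',*p,z))
for p in [(488,194),(395,203),(422,160)]: print('sceneABC',pix('scene',p[0]*.7,p[1]*.7,.14))
print('sjar',pix('scene',439*.7,272*.7,.076),'mould',pix('scene',490*.7,105*.7,.19),pix('top',145*.7,318*.7,.19),'jar',pix('top',354*.7,272*.7,.076))
import cv2
a=cv2.imread('pics/scene0_raw.png')[250:370,110:290]
k=4;x0,y0=110,250
a=cv2.resize(cv2.imread('pics/scene0_raw.png')[190:370,110:290],None,fx=3.3,fy=3.3,interpolation=cv2.INTER_CUBIC)
y0=190;k=3.3
for x in range(120,290,10):
    cv2.line(a,(int((x-x0)*k),0),(int((x-x0)*k),6),(0,0,255),1)
    if x%20==0: cv2.putText(a,str(x),(int((x-x0)*k)-10,18),0,.4,(0,0,255),1)
for y in range(200,370,10): cv2.line(a,(0,int((y-y0)*k)),(6,int((y-y0)*k)),(0,0,255),1); cv2.putText(a,str(y),(8,int((y-y0)*k)+4),0,.4,(0,0,255),1)
cv2.imwrite('pics/c3.png',a)
E
```

```text
floor (315, 201.5) [ 0.5951 -0.1493  0.005 ]
floor (343, 225) [ 0.5193 -0.2328  0.005 ]
corner (301.5, 184) [ 0.6367 -0.1049  0.07  ]
corner (383.5, 178.5) [ 0.6478 -0.3498  0.07  ]
corner (306, 239) [ 0.4725 -0.1126  0.07  ]
corner (389.5, 233.5) [ 0.4829 -0.3562  0.07  ]
cap (347.5, 190.5) [ 0.5976 -0.2272  0.145 ]
cap (375.5, 188.5) [ 0.6014 -0.3052  0.145 ]
cap (379.5, 216.5) [ 0.5226 -0.3111  0.145 ]
plate (312.5, 219.5) [ 0.5168 -0.126   0.157 ]
plate (330.5, 218.5) [ 0.5184 -0.1749  0.157 ]
ABC (185, 187.5) [0.6179 0.2253 0.14  ]
ABC (227.5, 234.5) [0.4832 0.1068 0.14  ]
ABC (176.5, 244.5) [0.4591 0.2459 0.14  ]
holder (394.5, 202.5) [ 0.5743 -0.3773  0.07  ]
holder (430, 214) [ 0.5376 -0.479   0.07  ]
sceneABC [0.6264 0.228  0.14  ]
sceneABC [0.4929 0.1074 0.14  ]
sceneABC [0.4647 0.2485 0.14  ]
sjar [0.625  0.0546 0.076 ] mould [0.5177 0.4317 0.19  ] [0.5168 0.4317 0.19  ] jar [0.6196 0.0546 0.076 ]
```

View pics/c3.png

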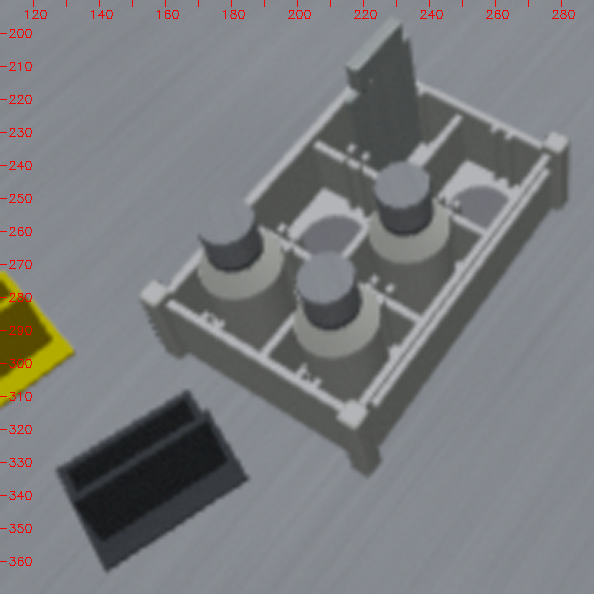

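```bash
python3 - <<'E'
from h import *
np.set_printoptions(precision=4,suppress=True)
for z in(0,.07):
  print(z)
  for p in [(127,332),(167,308.5),(184.5,335),(142.5,363),(131,342),(173,315)]: print('scene',p,pix('scene',*p,z)[:2])
  for p in [(394.5,202.5),(430,214),(428.5,221),(420.5,230),(389.5,220.5),(400,211),(401,205)]: print('top',p,pix('top',*p,z)[:2])
E
```

```text
0
scene (127, 332) [ 0.4799 -0.4605]
scene (167, 308.5) [ 0.5138 -0.3725]
scene (184.5, 335) [ 0.5889 -0.3966]
scene (142.5, 363) [ 0.5569 -0.4886]
scene (131, 342) [ 0.5039 -0.4711]
scene (173, 315) [ 0.5361 -0.3765]
top (394.5, 202.5) [ 0.587  -0.3981]
top (430, 214) [ 0.5481 -0.5059]
top (428.5, 221) [ 0.5262 -0.4993]
top (420.5, 230) [ 0.4988 -0.4722]
top (389.5, 220.5) [ 0.5306 -0.3785]
top (400, 211) [ 0.5597 -0.4133]
top (401, 205) [ 0.5786 -0.4178]
0.07
scene (127, 332) [ 0.519  -0.4686]
scene (167, 308.5) [ 0.55   -0.3881]
scene (184.5, 335) [ 0.6187 -0.4101]
scene (142.5, 363) [ 0.5895 -0.4943]
scene (131, 342) [ 0.5409 -0.4782]
scene (173, 315) [ 0.5704 -0.3917]
top (394.5, 202.5) [ 0.5743 -0.3773]
top (430, 214) [ 0.5376 -0.479 ]
top (428.5, 221) [ 0.517  -0.4728]
top (420.5, 230) [ 0.4911 -0.4472]
top (389.5, 220.5) [ 0.5211 -0.3589]
top (400, 211) [ 0.5485 -0.3917]
top (401, 205) [ 0.5664 -0.3959]
```

Crop readings: the holder rim corners in the scene picture are (127,332), (167,308.5), (131,342) and (173,315), giving 86×24 mm at z=0.07, so this is the right pocket. Both cameras put its centre at (0.5435,-0.4335) with yaw −19.5°. The crate comes out at (0.5595,-0.2307) with yaw +2.7°, agreeing between discs and corners. The plate is at (0.517,-0.152) and its neighbouring cells are empty.

```bash
cat >> h.py <<'E'
def pose():
    s=ctrl.sense(); M=mat(s['eef_rot']); return np.array(s['position']),np.degrees(np.arctan2(M[1,0],M[0,0])),s
def plan(*legs,start=None):
    """legs: (x,y,z,theta_deg or None,nrows) -> suggested rows in tool axes (turn applied after shift)"""
    p,t,s=pose()
    if start is not None: p,t=np.array(start[:3],float),start[3]
    for x,y,z,th,n in legs:
        th=t if th is None else th; g=np.array([x,y,z])
        for i in range(n,0,-1):
            d=(g-p)/i; c,sn=np.cos(np.radians(t)),np.sin(np.radians(t))
            r=[round(c*d[0]+sn*d[1],4),round(sn*d[0]-c*d[1],4),round(-d[2],4)]
            turn=round(-max(-10.5,min(10.5,th-t)),1)
            print([*map(float,r),float(turn)]); p=p+np.array([c*r[0]+sn*r[1],sn*r[0]-c*r[1],-r[2]]); t-=turn
    print('end',p.round(4),round(t,2))
E
python3 -c "
from h import *
print(pose()[:2]); plan((.517,-.152,.255,2.7,14),(.517,-.152,.2,2.7,2))"
```

```text
(array([0.15711114, 0.52687983, 0.25277268]), np.float64(73.39337184201109))
[-0.0391, 0.0385, -0.0002, 10.5]
[-0.0315, 0.045, -0.0002, 10.5]
[-0.0227, 0.05, -0.0002, 10.5]
[-0.0132, 0.0533, -0.0001, 10.5]
[-0.0033, 0.0548, -0.0002, 10.5]
[0.0067, 0.0545, -0.0001, 10.5]
[0.0165, 0.0523, -0.0002, 7.7]
[0.0234, 0.0496, -0.0001, -0.0]
[0.0234, 0.0496, -0.0002, -0.0]
[0.0234, 0.0497, -0.0001, -0.0]
[0.0234, 0.0496, -0.0002, -0.0]
[0.0234, 0.0497, -0.0001, -0.0]
[0.0234, 0.0496, -0.0002, -0.0]
[0.0233, 0.0497, -0.0001, -0.0]
[0.0, -0.0, 0.0275, -0.0]
[0.0, -0.0, 0.0275, -0.0]
end [ 0.517 -0.152  0.2  ] 2.69
```

```bash
python3 -m jog '[[-0.039,0.0385,0,10.5,1],[-0.0315,0.045,0,10.5,1],[-0.023,0.05,0,10.5,1],[-0.013,0.053,0,10.5,1],[-0.003,0.055,0,10.5,1],[0.0065,0.0545,0,10.5,1],[0.0165,0.052,0,7.7,1],[0.0235,0.0495,0,0,1]]'
python3 -c "
from h import *
print(pose()[:2]); plan((.517,-.152,.255,2.7,6),(.517,-.152,.2,2.7,2))"
```

```text
time_s: 1.1
position: [0.3633, 0.138, 0.2533]
eef_rot: [-3.141, -0.071, -0.0]
force: [0.6, 0.7, 0.1]
gripper_width: 0.0851
(array([0.363339  , 0.13796205, 0.2533172 ]), np.float64(2.583186072413319))
[0.0234, 0.0494, -0.0003, -0.1]
[0.0233, 0.0495, -0.0003, -0.0]
[0.0233, 0.0495, -0.0003, -0.0]
[0.0233, 0.0495, -0.0003, -0.0]
[0.0234, 0.0494, -0.0002, -0.0]
[0.0233, 0.0495, -0.0003, -0.0]
[0.0, -0.0, 0.0275, -0.0]
[0.0, -0.0, 0.0275, -0.0]
end [ 0.517 -0.152  0.2  ] 2.68
```

```bash
python3 -m jog '[[0.0235,0.0495,0,0,1],[0.0235,0.0495,0,0,1],[0.0235,0.0495,0,0,1],[0.023,0.0495,0,0,1],[0.023,0.0495,0,0,1],[0.023,0.0495,0,0,1],[0,0,0.0275,0,1],[0,0,0.0275,0,1]]'
python3 - <<'E'
from h import *
print(pose()[:2]); plan((.517,-.152,.147,2.7,3))
snap('top','top1')
a=cv2.resize(cv2.imread('pics/top1_raw.png')[160:270,270:430],None,fx=5,fy=5,interpolation=cv2.INTER_CUBIC); cv2.imwrite('pics/c4.png',a)
E
```

```text
time_s: 2.1
position: [0.5161, -0.151, 0.197]
eef_rot: [-3.14, -0.072, 0.001]
force: [0.3, 0.3, -0.8]
gripper_width: 0.0856
(array([ 0.51610903, -0.1510394 ,  0.19700773]), np.float64(2.6334361090728113))
[0.0003, 0.0003, 0.0167, -0.1]
[0.0003, 0.0004, 0.0167, 0.0]
[0.0002, 0.0003, 0.0166, 0.0]
end [ 0.517 -0.152  0.147] 2.73
```

View pics/c4.png

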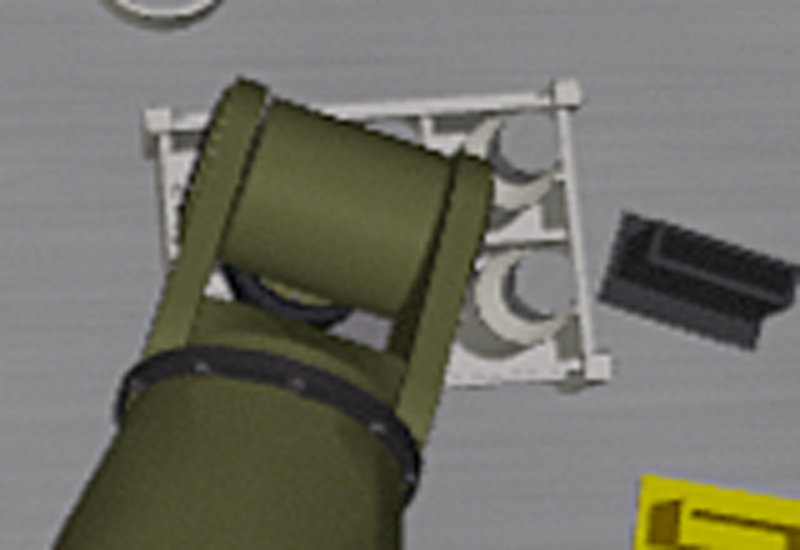

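The top camera only sees the arm above the crate, so I'll go by the numbers and use the scene camera once the plate is gripped.

```bash
python3 -m jog '[[0,0.0005,0.017,0,1],[0,0.0005,0.017,0,1],[0,0,0.015,0,1],[0,0,0,0,1],[0,0,0,0,0],[0,0,0,0,0],[0,0,0,0,0],[0,0,0,0,0]]'
python3 -m jog '[[0,0,0,0,0],[0,0,0,0,0],[0,0,0,0,0],[0,0,-0.01,0,0],[0,0,-0.01,0,0],[0,0,-0.02,0,0],[0,0,-0.03,0,0],[0,0,-0.03,0,0]]'
```

```text
time_s: 3.15
position: [0.5164, -0.1515, 0.1495]
eef_rot: [3.141, 0.074, 0.001]
force: [-0.4, -0.0, -0.1]
gripper_width: 0.0125
time_s: 4.15
position: [0.5161, -0.1514, 0.2507]
eef_rot: [-3.141, -0.074, 0.0]
force: [0.4, -0.4, -0.8]
gripper_width: 0.0091
```

```bash
python3 -c "
from h import *
plan((.516,-.1515,.317,None,2),(.5435,-.4335,.317,-19.5,6))"
```

```text
[-0.0, 0.0001, -0.0332, -0.0]
[-0.0001, 0.0, -0.0331, -0.0]
[0.0024, 0.0472, -0.0, 10.5]
[0.0109, 0.0459, -0.0, 10.5]
[0.0191, 0.0432, -0.0, 1.2]
[0.02, 0.0428, -0.0, -0.0]
[0.02, 0.0428, -0.0, -0.0]
[0.0201, 0.0427, -0.0, -0.0]
end [ 0.5435 -0.4335  0.317 ] -19.51
```

```bash
python3 -m jog '[[0,0,-0.033,0,0],[0,0,-0.033,0,0],[0.0025,0.047,0,10.5,0],[0.011,0.046,0,10.5,0],[0.019,0.043,0,1.2,0],[0.02,0.043,0,0,0],[0.02,0.043,0,0,0],[0.02,0.043,0,0,0]]'
python3 -m jog '[[0,0,0,0,0],[0,0,0.03,0,0],[0,0,0.02,0,0],[0,0,0.02,0,0],[0,0,0.005,0,0],[0,0,0,0,0],[0,0,0,0,0],[0,0,0,0,0]]'
python3 - <<'E'
from h import *
print(pose()[:2])
snap('scene','s2')
a=cv2.imread('pics/s2_raw.png')
x0,y0,w,h,k=90,230,130,150,4
a=cv2.resize(a[y0:y0+h,x0:x0+w],None,fx=k,fy=k,interpolation=cv2.INTER_CUBIC)
for x in range(100,x0+w,10): cv2.line(a,((x-x0)*k,0),((x-x0)*k,6),(0,0,255),1); cv2.putText(a,str(x),((x-x0)*k-10,18),0,.4,(0,0,255),1)
for y in range(240,y0+h,10): cv2.line(a,(0,(y-y0)*k),(6,(y-y0)*k),(0,0,255),1); cv2.putText(a,str(y),(8,(y-y0)*k+4),0,.4,(0,0,255),1)
cv2.imwrite('pics/c5.png',a)
E
```

```text
time_s: 5.15
position: [0.5434, -0.4351, 0.3158]
eef_rot: [-3.096, 0.532, 0.0]
force: [0.2, 0.6, -0.2]
gripper_width: 0.0092
time_s: 6.15
position: [0.5438, -0.4338, 0.2411]
eef_rot: [3.096, -0.532, 0.001]
force: [-0.4, -0.3, -2.1]
gripper_width: 0.0085
(array([ 0.54378884, -0.43381335,  0.24108218]), np.float64(-19.502650575927493))
```

View pics/c5.png

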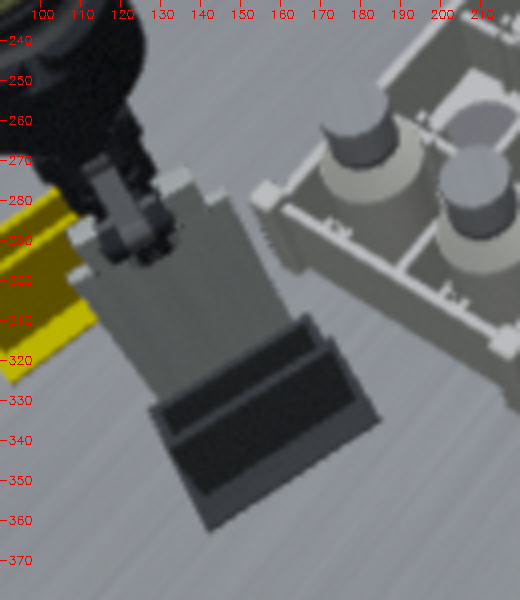

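```bash
python3 - <<'E'
from h import *
c,s=np.cos(np.radians(-19.5)),np.sin(np.radians(-19.5))
def P(x,y,z): return proj('scene',[.5438+c*x-s*y,-.4338+s*x+c*y,z]).round(1)
for y in(.035,-.035): print('bottom',y,P(.0025,y,.0966),'shoulder',P(.0025,y,.0966+.126))
for x in(.013,.008,-.008,-.013):
  for y in(.044,.039,-.039,-.044): print('rim',x,y,P(x,y,.07))
E
```

```text
bottom 0.035 [162.1 310. ] shoulder [145.5 278.5]
bottom -0.035 [128.8 330.5] shoulder [106.4 300.7]
rim 0.013 0.044 [171.4 317. ]
rim 0.013 0.039 [169.2 318.4]
rim 0.013 -0.039 [133.  341.2]
rim 0.013 -0.044 [130.6 342.7]
rim 0.008 0.044 [170.3 315.2]
rim 0.008 0.039 [168.1 316.6]
rim 0.008 -0.039 [132.  339.2]
rim 0.008 -0.044 [129.6 340.7]
rim -0.008 0.044 [166.8 309.3]
rim -0.008 0.039 [164.6 310.7]
rim -0.008 -0.039 [128.7 332.9]
rim -0.008 -0.044 [126.3 334.3]
rim -0.013 0.044 [165.7 307.5]
rim -0.013 0.039 [163.5 308.9]
rim -0.013 -0.039 [127.7 330.9]
rim -0.013 -0.044 [125.3 332.4]
```

The plate is in line with the pocket: its shoulders and lower edge lie within about 1.5 px of the prediction. I'll shift it 1 mm and lower it.

```bash
python3 -m jog '[[0,-0.001,0.01,0,0],[0,0,0.01,0,0],[0,0,0.01,0,0],[0,0,0.01,0,0],[0,0,0.01,0,0],[0,0,0.01,0,0],[0,0,0.01,0,0],[0,0,0,0,0]]'
```

```text
time_s: 7.2
position: [0.5438, -0.4326, 0.1692]
eef_rot: [-3.095, 0.532, 0.002]
force: [-0.0, -0.2, 0.3]
gripper_width: 0.009
```

```bash
python3 -m jog '[[0,0,0.01,0,0],[0,0,0.006,0,0],[0,0,0.003,0,0],[0,0,0.001,0,0],[0,0,0,0,0],[0,0,0,0,0],[0,0,0,0,0],[0,0,0,0,0]]'
```

```text
time_s: 8.2
position: [0.544, -0.4328, 0.1504]
eef_rot: [3.096, -0.532, 0.0]
force: [-0.4, 0.0, -1.6]
gripper_width: 0.0093
```

```bash
python3 -m jog '[[0,0,0.001,0,0],[0,0,0.001,0,0],[0,0,0,0,0],[0,0,0,0,0],[0,0,0,0,0],[0,0,0,0,0],[0,0,0,0,0],[0,0,0,0,0]]'
```

```text
time_s: 9.2
position: [0.5443, -0.433, 0.1496]
eef_rot: [3.095, -0.532, 0.002]
force: [-0.1, 1.0, 7.8]
gripper_width: 0.0092
```

```bash
python3 -m jog '[[0,0,0,0,0.3],[0,0,0,0,0.5],[0,0,0,0,1],[0,0,0,0,1],[0,0,-0.02,0,1],[0,0,-0.04,0,1],[0,0,-0.05,0,1],[0,0,-0.05,0,1]]'
python3 -c "
from h import *
plan((.488,.107,.31,2,10),(.488,.107,.24,2,2))"
```

```text
time_s: 10.2
position: [0.5438, -0.4326, 0.3117]
eef_rot: [3.095, -0.532, 0.002]
force: [0.7, -0.6, 0.3]
gripper_width: 0.0854
[-0.0233, -0.049, 0.0002, -10.5]
[-0.014, -0.0524, 0.0002, -10.5]
[-0.0042, -0.0541, 0.0002, -0.5]
[-0.0037, -0.0541, 0.0002, -0.0]
[-0.0037, -0.0541, 0.0002, -0.0]
[-0.0037, -0.0541, 0.0001, -0.0]
[-0.0037, -0.0541, 0.0002, -0.0]
[-0.0037, -0.0542, 0.0001, -0.0]
[-0.0036, -0.0541, 0.0002, -0.0]
[-0.0037, -0.0542, 0.0001, -0.0]
[0.0, 0.0, 0.035, -0.0]
[0.0, 0.0, 0.035, -0.0]
end [0.488 0.107 0.24 ] 1.99
```

```bash
python3 -m jog '[[-0.023,-0.049,0,-10.5,1],[-0.014,-0.0525,0,-10.5,1],[-0.004,-0.054,0,0,1],[-0.004,-0.054,0,0,1],[-0.004,-0.054,0,0,1],[0,-0.03,0,0,1],[0,0,0,0,1],[0,0,0,0,1]]'
python3 - <<'E'
from h import *
s=snap('scene','s3')
E0=[(.622,.2265),(.488,.107),(.462,.247)]
k=6; rows=[]
for cam,f in(('scene','s3'),('top','top0')):
    im=cv2.imread(f'pics/{f}_raw.png'); r=[]
    for x,y in E0:
        c=proj(cam,[x,y,.10]).astype(int); x0,y0=c[0]-22,c[1]-26
        a=cv2.resize(im[y0:y0+48,x0:x0+44],None,fx=k,fy=k,interpolation=cv2.INTER_CUBIC)
        for z,rad,col in((.14,.018,(0,0,255)),(.104,.018,(0,255,255)),(.088,.028,(0,255,0)),(0,.028,(255,0,0))):
            q=np.array([(proj(cam,[x+rad*np.cos(t),y+rad*np.sin(t),z])-[x0,y0]+.5)*k for t in np.linspace(0,6.2832,40)])
            cv2.polylines(a,[q.astype(int)],True,col,1)
        r.append(a)
    rows.append(np.hstack(r))
cv2.imwrite('pics/c6.png',np.vstack(rows)); print(pose()[:2])
E
```

```text
time_s: 11.2
position: [0.5161, -0.1339, 0.3092]
eef_rot: [3.141, 0.041, 0.002]
force: [1.5, -0.6, -0.1]
gripper_width: 0.0855
(array([ 0.51611737, -0.13415222,  0.30881988]), np.float64(1.4511145847292621))
```

View pics/c6.png

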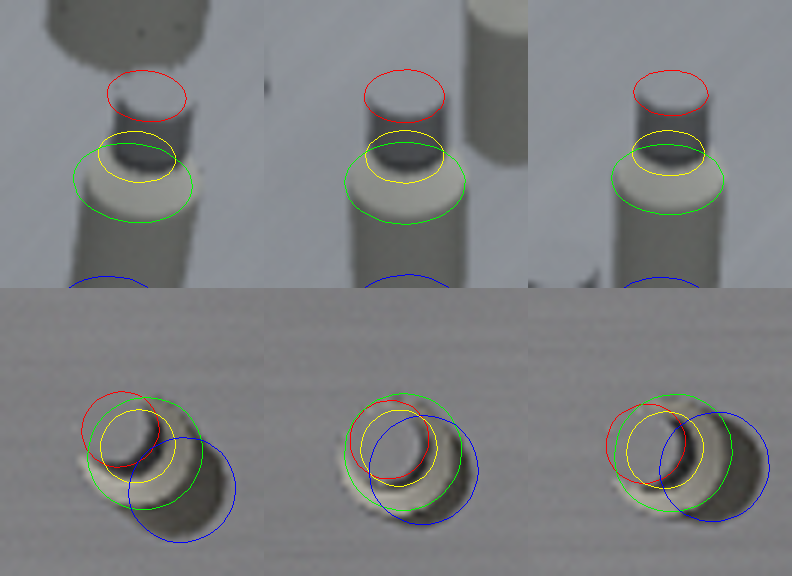

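```bash
python3 - <<'E'
from h import *
E0=[(.622,.2265),(.488,.107),(.462,.247)]
S=[(1.2,-1.5),(.2,-1.9),(.4,-.8)];T=[(-.7,0),(-.7,.5),(-.5,.7)]
for e,s,t in zip(E0,S,T):
    p=np.array([*e,.115]);A=[];sol=[]
    for cam,o in(('scene',s),('top',t)):
        J=np.array([(proj(cam,p+d)-proj(cam,p))/.001 for d in np.eye(3)[:2]*.001]).T
        sol.append(np.linalg.solve(J,o)); A.append((J,o))
    d=np.linalg.lstsq(np.vstack([a[0] for a in A]),np.hstack([a[1] for a in A]),rcond=None)[0]
    print(np.round(e+d,4),'scene',np.round(sol[0]*1e3,1),'top',np.round(sol[1]*1e3,1))
plan((.484,.108,.26,2.7,6),start=(.5161,-.1342,.3088,1.45))
E
```

```text
[0.6224 0.2304] scene [-0.2  7.5] top [0. 2.]
[0.4859 0.1105] scene [-3.9  6.8] top [-1.4  2. ]
[0.4607 0.2492] scene [-1.   3.9] top [-1.9  1.4]
[-0.0043, -0.0405, 0.0081, -1.3]
[-0.0034, -0.0406, 0.0081, 0.0]
[-0.0034, -0.0406, 0.0082, 0.0]
[-0.0034, -0.0406, 0.0081, 0.0]
[-0.0034, -0.0405, 0.0082, 0.0]
[-0.0035, -0.0406, 0.0081, 0.0]
end [0.484 0.108 0.26 ] 2.75
```

```bash
python3 - <<'E'
from h import *
plan((.485,.110,.24,-87.3,9),(.485,.110,.19,-87.3,2))
E
```

```text
[-0.0028, -0.0272, 0.0076, 10.5]
[-0.0077, -0.0262, 0.0077, 10.5]
[-0.0123, -0.0244, 0.0076, 10.5]
[-0.0166, -0.0218, 0.0077, 10.5]
[-0.0203, -0.0184, 0.0076, 10.5]
[-0.0233, -0.0144, 0.0077, 10.5]
[-0.0255, -0.0099, 0.0076, 10.5]
[-0.0268, -0.0051, 0.0077, 10.5]
[-0.0273, -0.0, 0.0076, 4.8]
[-0.0, -0.0, 0.025, -0.0]
[-0.0, -0.0, 0.025, -0.0]
end [0.485 0.11  0.19 ] -87.35
```

```bash
python3 -m jog '[[-0.003,-0.027,0.0075,10.5,1],[-0.0075,-0.026,0.0075,10.5,1],[-0.0125,-0.0245,0.0075,10.5,1],[-0.0165,-0.022,0.0075,10.5,1],[-0.0205,-0.0185,0.0075,10.5,1],[-0.0235,-0.0145,0.0075,10.5,1],[-0.0255,-0.01,0.0075,10.5,1],[-0.027,-0.005,0.0075,10.5,1]]'
python3 -m jog '[[-0.027,0,0.0075,4.8,1],[0,0,0.025,0,1],[0,0,0.025,0,1],[0,0,0,0,1],[0,0,0,0,1],[0,0,0,0,1],[0,0,0,0,1],[0,0,0,0,1]]'
python3 - <<'E'
from h import *
plan((.485,.110,.13,-87.3,3))
snap('scene','s4'); im=cv2.imread('pics/s4_raw.png')
c=proj('scene',[.485,.11,.16]).astype(int); cv2.imwrite('pics/c7.png',cv2.resize(im[c[1]-60:c[1]+50,c[0]-60:c[0]+60],None,fx=5,fy=5,interpolation=cv2.INTER_CUBIC))
E
```

```text
time_s: 12.25
position: [0.4884, 0.0841, 0.2482]
eef_rot: [2.354, -2.08, 0.0]
force: [0.9, -1.0, 0.2]
gripper_width: 0.0855
time_s: 13.25
position: [0.4846, 0.111, 0.1911]
eef_rot: [-2.273, 2.168, -0.0]
force: [-0.6, 0.2, 0.3]
gripper_width: 0.0853
[0.0003, -0.0001, 0.0204, -0.0]
[0.0004, -0.0001, 0.0203, -0.0]
[0.0003, -0.0001, 0.0204, -0.0]
end [0.485 0.11  0.13 ] -87.3
```

View pics/c7.png

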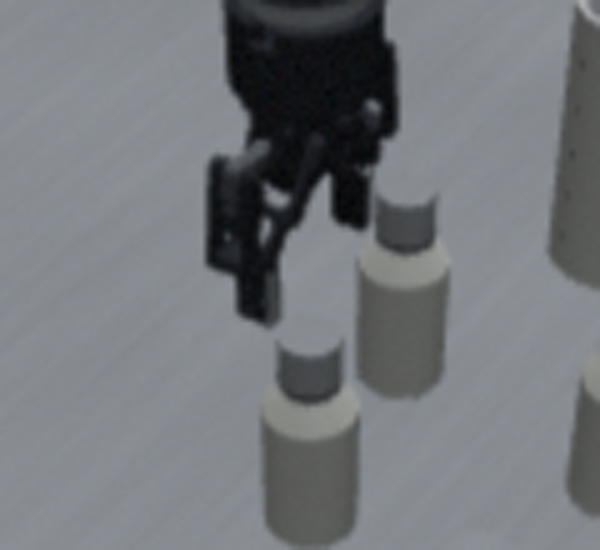

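The jaws are centred over the cap at (310,340) in the crop. I'll grasp it.

```bash
python3 -m jog '[[0.001,0,0.02,0,1],[0,0,0.02,0,1],[0,0,0.02,0,1],[0,0,0,0,1],[0,0,0,0,0],[0,0,0,0,0],[0,0,0,0,0],[0,0,0,0,0]]'
python3 -m jog '[[0,0,0,0,0],[0,0,0,0,0],[0,0,-0.005,0,0],[0,0,-0.02,0,0],[0,0,-0.03,0,0],[0,0,-0.03,0,0],[0,0,-0.025,0,0],[0,0,0,0,0]]'
python3 - <<'E'
from h import *
plan((.520,-.2326,.24,-87.3,7),(.520,-.2326,.2,-87.3,1))
E
```

```text
time_s: 14.3
position: [0.485, 0.1102, 0.1316]
eef_rot: [-2.272, 2.168, -0.001]
force: [0.1, 1.2, 5.9]
gripper_width: 0.0344
time_s: 15.3
position: [0.485, 0.11, 0.2422]
eef_rot: [-2.271, 2.167, -0.003]
force: [0.2, 0.0, -1.6]
gripper_width: 0.0345
[0.0491, -0.0027, 0.0003, -0.0]
[0.0491, -0.0027, 0.0003, -0.0]
[0.0491, -0.0027, 0.0003, -0.0]
[0.0491, -0.0027, 0.0003, -0.0]
[0.0492, -0.0027, 0.0003, -0.0]
[0.0491, -0.0027, 0.0003, -0.0]
[0.0492, -0.0026, 0.0004, -0.0]
[-0.0, -0.0, 0.04, -0.0]
end [ 0.52   -0.2326  0.2   ] -87.31
```

```bash
python3 -m jog '[[0.049,-0.0025,0,0,0],[0.049,-0.0025,0,0,0],[0.049,-0.003,0,0,0],[0.049,-0.003,0,0,0],[0.049,-0.0025,0,0,0],[0.049,-0.0025,0,0,0],[0.049,-0.0025,0,0,0],[0,0,0.01,0,0]]'
python3 -m jog '[[0,0,0.02,0,0],[0,0,0.02,0,0],[0,0,0.02,0,0],[0,0,0.015,0,0],[0,0,0.01,0,0],[0,0,0.004,0,0],[0,0,0,0,0],[0,0,0,0,0]]'
```

```text
time_s: 16.3
position: [0.5187, -0.2344, 0.2291]
eef_rot: [2.269, -2.172, -0.002]
force: [-0.2, 0.0, -1.9]
gripper_width: 0.0348
time_s: 17.3
position: [0.5194, -0.2319, 0.1423]
eef_rot: [-2.273, 2.168, -0.001]
force: [-0.0, -0.9, -1.4]
gripper_width: 0.0341
```

```bash
python3 -m jog '[[0,0,0.002,0,0],[0,0,0.002,0,0],[0,0,0.001,0,0],[0,0,0.001,0,0],[0,0,0,0,0],[0,0,0,0,0],[0,0,0,0,0],[0,0,0,0,0]]'
```

```text
time_s: 18.3
position: [0.5195, -0.2318, 0.1367]
eef_rot: [-2.273, 2.168, -0.002]
force: [-1.5, 2.4, 5.4]
gripper_width: 0.0342
```

```bash
python3 -m jog '[[0,0,0,0,0.6],[0,0,0,0,0.6],[0,0,0,0,0.6],[0,0,0,0,0.6],[0,0,-0.02,0,0.6],[0,0,-0.04,0,0.6],[0,0,-0.04,0,1],[0,0,-0.02,0,1]]'
python3 - <<'E'
from h import *
plan((.622,.229,.25,-87.3,9),(.622,.229,.13,-87.3,5))
E
```

```text
time_s: 19.3
position: [0.5195, -0.2319, 0.2581]
eef_rot: [-2.273, 2.168, -0.004]
force: [-0.4, 0.2, 0.5]
gripper_width: 0.0842
[-0.0506, -0.0138, 0.0009, -0.0]
[-0.0506, -0.0138, 0.0009, -0.0]
[-0.0506, -0.0138, 0.0009, -0.0]
[-0.0506, -0.0138, 0.0009, -0.0]
[-0.0506, -0.0138, 0.0009, -0.0]
[-0.0506, -0.0138, 0.0009, -0.0]
[-0.0507, -0.0138, 0.0009, -0.0]
[-0.0506, -0.0137, 0.0009, -0.0]
[-0.0507, -0.0138, 0.0009, -0.0]
[0.0, 0.0, 0.024, -0.0]
[0.0, 0.0, 0.024, -0.0]
[0.0, 0.0, 0.024, -0.0]
[0.0, 0.0, 0.024, -0.0]
[0.0, 0.0, 0.024, -0.0]
end [0.622 0.229 0.13 ] -87.3
```

```bash
python3 -m jog '[[-0.0505,-0.014,0.001,0,1],[-0.0505,-0.014,0.001,0,1],[-0.0505,-0.014,0.001,0,1],[-0.0505,-0.014,0.001,0,1],[-0.0505,-0.0135,0.001,0,1],[-0.0505,-0.0135,0.001,0,1],[-0.0505,-0.0135,0.001,0,1],[-0.0505,-0.0135,0.001,0,1]]'
python3 -m jog '[[-0.0505,-0.0135,0.001,0,1],[0,0,0.03,0,1],[0,0,0.02,0,1],[0,0,0,0,1],[0,0,0,0,1],[0,0,0,0,1],[0,0,0,0,1],[0,0,0,0,1]]'
python3 - <<'E'
from h import *
plan((.622,.229,.131,-87.3,4))
snap('scene','s5')
snap('top','t5')
im=cv2.imread('pics/s5_raw.png')
c=proj('scene',[.622,.229,.16]).astype(int); a=cv2.resize(im[c[1]-50:c[1]+50,c[0]-50:c[0]+50],None,fx=4,fy=4,interpolation=cv2.INTER_CUBIC)
im=cv2.imread('pics/t5_raw.png'); c=proj('top',[.56,-.3,.1]).astype(int); b=cv2.resize(im[c[1]-50:c[1]+50,c[0]-50:c[0]+50],None,fx=4,fy=4,interpolation=cv2.INTER_CUBIC)
cv2.imwrite('pics/c8.png',np.hstack([a,b]))
E
```

```text
time_s: 20.3
position: [0.6102, 0.1787, 0.2478]
eef_rot: [-2.273, 2.169, -0.0]
force: [0.7, -0.7, 0.9]
gripper_width: 0.0848
time_s: 21.3
position: [0.6213, 0.228, 0.1971]
eef_rot: [-2.273, 2.168, -0.0]
force: [-0.3, -0.3, 0.7]
gripper_width: 0.0856
[-0.0002, -0.0002, 0.0165, -0.0]
[-0.0003, -0.0002, 0.0165, -0.0]
[-0.0002, -0.0002, 0.0165, -0.0]
[-0.0003, -0.0002, 0.0166, -0.0]
end [0.622 0.229 0.131] -87.31
```

View pics/c8.png

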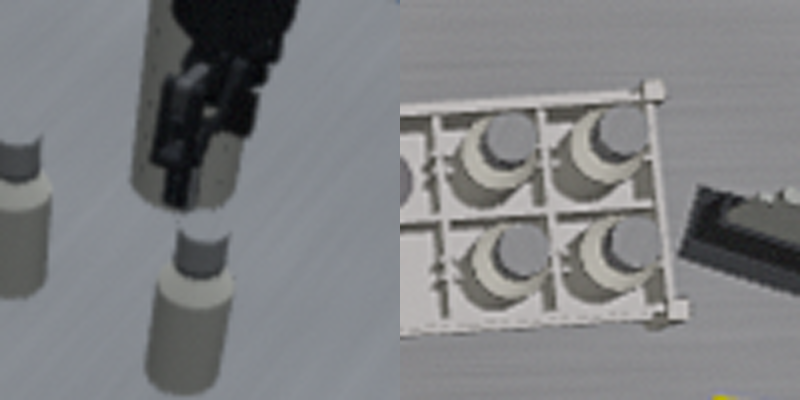

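The right half shows the first bottle upright in its cell and the plate standing in the holder. The left half shows the jaws over bottle A's cap at (204,235).

```bash
python3 -m jog '[[-0.001,-0.001,0.022,0,1],[0,0,0.022,0,1],[0,0,0.021,0,1],[0,0,0,0,1],[0,0,0,0,0],[0,0,0,0,0],[0,0,0,0,0],[0,0,0,0,0]]'
python3 -m jog '[[0,0,0,0,0],[0,0,0,0,0],[0,0,-0.005,0,0],[0,0,-0.02,0,0],[0,0,-0.03,0,0],[0,0,-0.03,0,0],[0,0,-0.025,0,0],[0,0,0,0,0]]'
python3 - <<'E'
from h import *
plan((.5953,-.1495,.24,-87.3,8))
E
```

```text
time_s: 22.4
position: [0.6225, 0.2294, 0.1328]
eef_rot: [-2.272, 2.167, -0.001]
force: [0.3, 3.2, 5.9]
gripper_width: 0.0342
time_s: 23.4
position: [0.6227, 0.2292, 0.2448]
eef_rot: [-2.27, 2.166, -0.003]
force: [0.6, -0.0, -2.4]
gripper_width: 0.0349
[0.0471, 0.0056, 0.0006, -0.0]
[0.0471, 0.0056, 0.0006, -0.0]
[0.0471, 0.0057, 0.0006, -0.0]
[0.0471, 0.0056, 0.0006, -0.0]
[0.0471, 0.0057, 0.0006, -0.0]
[0.0472, 0.0056, 0.0006, -0.0]
[0.0471, 0.0057, 0.0006, -0.0]
[0.0472, 0.0056, 0.0006, -0.0]
end [ 0.5953 -0.1495  0.24  ] -87.31
```

```bash
python3 -m jog '[[0.047,0.0055,0,0,0],[0.047,0.0055,0,0,0],[0.047,0.0055,0,0,0],[0.047,0.0055,0,0,0],[0.047,0.006,0,0,0],[0.047,0.006,0,0,0],[0.047,0.0055,0,0,0],[0.048,0.0055,0,0,0]]'
python3 -m jog '[[0,0,0,0,0],[0,0,0.02,0,0],[0,0,0.02,0,0],[0,0,0.02,0,0],[0,0,0.02,0,0],[0,0,0.015,0,0],[0,0,0.006,0,0],[0,0,0,0,0]]'
python3 -m jog '[[0,0,0,0,0],[0,0,0.002,0,0],[0,0,0.002,0,0],[0,0,0.001,0,0],[0,0,0,0,0],[0,0,0,0,0],[0,0,0,0,0],[0,0,0,0,0]]'
```

```text
time_s: 24.4
position: [0.5943, -0.151, 0.2408]
eef_rot: [2.273, -2.168, -0.002]
force: [0.5, -0.1, -1.1]
gripper_width: 0.0343
time_s: 25.4
position: [0.595, -0.1494, 0.1408]
eef_rot: [2.273, -2.168, -0.0]
force: [0.5, -0.6, -1.6]
gripper_width: 0.0347
time_s: 26.4
position: [0.5957, -0.1496, 0.1377]
eef_rot: [-2.272, 2.167, -0.004]
force: [-1.9, 2.5, 12.5]
gripper_width: 0.0344
```

```bash
python3 -m jog '[[0,0,0,0,0.6],[0,0,0,0,0.6],[0,0,0,0,0.6],[0,0,0,0,0.6],[0,0,-0.02,0,0.6],[0,0,-0.04,0,0.6],[0,0,-0.04,0,1],[0,0,-0.02,0,1]]'
python3 - <<'E'
from h import *
plan((.461,.249,.255,-87.3,8))
E
```

```text
time_s: 27.4
position: [0.5953, -0.1497, 0.2582]
eef_rot: [-2.272, 2.168, -0.004]
force: [-1.0, 0.2, -0.8]
gripper_width: 0.0842
[-0.0506, 0.0144, 0.0004, -0.0]
[-0.0506, 0.0144, 0.0004, -0.0]
[-0.0506, 0.0144, 0.0004, -0.0]
[-0.0506, 0.0144, 0.0004, -0.0]
[-0.0506, 0.0144, 0.0004, -0.0]
[-0.0505, 0.0145, 0.0004, -0.0]
[-0.0506, 0.0144, 0.0004, -0.0]
[-0.0505, 0.0145, 0.0004, -0.0]
end [0.461 0.249 0.255] -87.31
```

```bash
python3 -m jog '[[-0.0505,0.0145,0,0,1],[-0.0505,0.0145,0,0,1],[-0.0505,0.0145,0,0,1],[-0.0505,0.0145,0,0,1],[-0.0505,0.0145,0,0,1],[-0.0505,0.0145,0,0,1],[-0.0505,0.0145,0,0,1],[-0.0505,0.0145,0,0,1]]'
python3 -m jog '[[0,0,0.03,0,1],[0,0,0.02,0,1],[0,0,0,0,1],[0,0,0,0,1],[0,0,0,0,1],[0,0,0,0,1],[0,0,0,0,1],[0,0,0,0,1]]'
python3 - <<'E'
from h import *
plan((.461,.249,.132,-87.3,3))
E
```

```text
time_s: 28.4
position: [0.4593, 0.25, 0.256]
eef_rot: [-2.273, 2.168, -0.0]
force: [0.5, -0.3, 0.0]
gripper_width: 0.0853
time_s: 29.4
position: [0.4601, 0.2485, 0.2059]
eef_rot: [-2.273, 2.169, -0.0]
force: [-0.2, -1.2, -0.6]
gripper_width: 0.0857
[-0.0002, -0.0003, 0.0246, -0.0]
[-0.0001, -0.0003, 0.0246, -0.0]
[-0.0002, -0.0003, 0.0247, -0.0]
end [0.461 0.249 0.132] -87.3
```

```bash
python3 -m jog '[[0,-0.001,0.025,0,1],[0,0,0.025,0,1],[0,0,0.024,0,1],[0,0,0,0,1],[0,0,0,0,0],[0,0,0,0,0],[0,0,0,0,0],[0,0,0,0,0]]'
python3 -m jog '[[0,0,0,0,0],[0,0,0,0,0],[0,0,-0.005,0,0],[0,0,-0.02,0,0],[0,0,-0.03,0,0],[0,0,-0.03,0,0],[0,0,-0.025,0,0],[0,0,0,0,0]]'
python3 - <<'E'
from h import *
plan((.5163,-.1535,.242,-87.3,8))
E
```

```text
time_s: 30.4
position: [0.4615, 0.2489, 0.1327]
eef_rot: [-2.272, 2.167, -0.001]
force: [-0.6, 2.0, 6.3]
gripper_width: 0.035
time_s: 31.4
position: [0.4614, 0.2486, 0.2432]
eef_rot: [-2.271, 2.167, -0.002]
force: [0.3, -0.7, -1.6]
gripper_width: 0.0346
[0.0505, -0.0045, 0.0002, -0.0]
[0.0505, -0.0045, 0.0001, -0.0]
[0.0505, -0.0045, 0.0002, -0.0]
[0.0506, -0.0045, 0.0001, -0.0]
[0.0505, -0.0045, 0.0002, -0.0]
[0.0506, -0.0045, 0.0001, -0.0]
[0.0505, -0.0044, 0.0002, -0.0]
[0.0506, -0.0045, 0.0001, -0.0]
end [ 0.5163 -0.1535  0.242 ] -87.3
```

```bash
python3 -m jog '[[0.0505,-0.0045,0,0,0],[0.0505,-0.0045,0,0,0],[0.0505,-0.0045,0,0,0],[0.0505,-0.0045,0,0,0],[0.0505,-0.0045,0,0,0],[0.0505,-0.0045,0,0,0],[0.0505,-0.0045,0,0,0],[0.0505,-0.0045,0,0,0]]'
python3 -m jog '[[0,0,0,0,0],[0,0,0.02,0,0],[0,0,0.02,0,0],[0,0,0.02,0,0],[0,0,0.02,0,0],[0,0,0.015,0,0],[0,0,0.006,0,0],[0,0,0,0,0]]'
python3 -m jog '[[0,0,0,0,0],[0,0,0.002,0,0],[0,0,0.002,0,0],[0,0,0.001,0,0],[0,0,0,0,0],[0,0,0,0,0],[0,0,0,0,0],[0,0,0,0,0]]'
```

```text
time_s: 32.4
position: [0.5156, -0.1549, 0.2402]
eef_rot: [2.272, -2.168, -0.003]
force: [0.9, 0.6, -1.3]
gripper_width: 0.0345
time_s: 33.4
position: [0.516, -0.1531, 0.1407]
eef_rot: [2.273, -2.168, -0.001]
force: [0.2, -0.0, -1.8]
gripper_width: 0.0343
time_s: 34.4
position: [0.5169, -0.1534, 0.1377]
eef_rot: [-2.272, 2.167, -0.004]
force: [-2.7, 3.1, 16.1]
gripper_width: 0.0342
```

```bash
python3 -m jog '[[0,0,0,0,0.6],[0,0,0,0,0.6],[0,0,0,0,0.6],[0,0,0,0,0.6],[0,0,-0.02,0,0.6],[0,0,-0.04,0,0.6],[0,0,-0.05,0,1],[0,0,-0.05,0,1]]'
python3 -m jog '[[-0.05,0,0,0,1],[-0.05,0,0,0,1],[-0.05,0,0,0,1],[-0.05,0,0,0,1],[-0.05,0,0,0,1],[-0.05,0,0,0,1],[0,0,0,0,1],[0,0,0,0,1]]'
python3 - <<'E'
from h import *
snap('scene','s6'); snap('top','t6')
a=cv2.imread('pics/t6_raw.png')[160:260,290:440]; b=cv2.imread('pics/s6_raw.png')[190:370,110:290]
a=cv2.resize(a,(435,290),interpolation=cv2.INTER_CUBIC); b=cv2.resize(b,(365,365),interpolation=cv2.INTER_CUBIC)
c=np.zeros((600,800,3),np.uint8); c[:290,:435]=a; c[:365,435:]=b
c[290:,:420]=cv2.resize(cv2.imread('pics/t6_raw.png'),(420,310))
cv2.imwrite('pics/c9.png',c)
E
```

```text
time_s: 35.4
position: [0.5158, -0.1533, 0.2973]
eef_rot: [2.273, -2.169, -0.0]
force: [0.6, 0.6, 0.1]
gripper_width: 0.0841
time_s: 36.4
position: [0.5019, 0.1461, 0.2957]
eef_rot: [2.273, -2.168, 0.0]
force: [0.8, 0.2, 0.0]
gripper_width: 0.0854
```

View pics/c9.png

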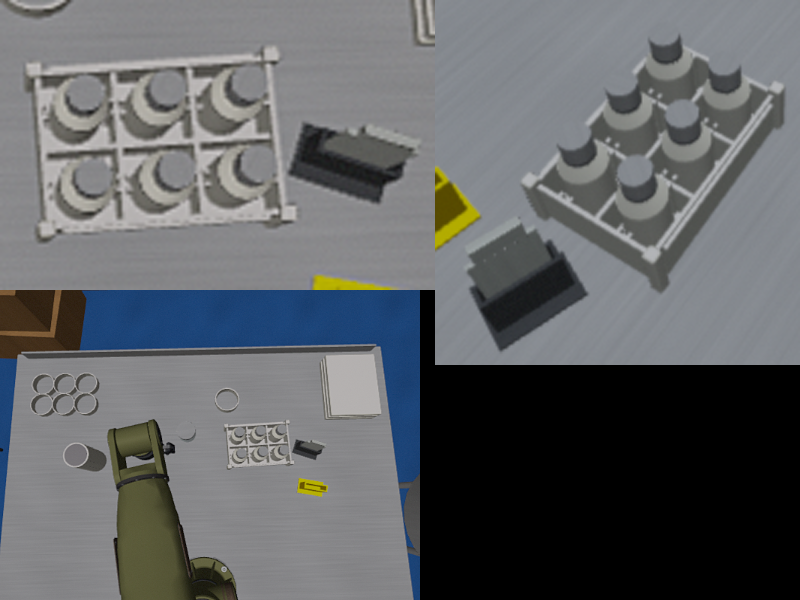

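The picture shows six upright bottles, one per cell. The plate is seated in the dark holder, and the jar, mould and hoop haven't moved. The arm is clear, so I'm handing in.

```bash
python3 -c "
from plant import ctrl
print(ctrl.finish_job())"
```

```text
the job is handed in; nothing more can be done
None
```

I slid the plate straight up out of the crate and stood it in the dark holder. It touched the pocket floor at the expected height (TCP z 0.1496 m, 7.8 N). I then set the three bottles one by one into the three free cells. Each touched the crate floor at about 5–16 N, 5 mm above its table height, which matches the crate's floor thickness. The job was handed in at about 36.5 s; no verdict is reported.

- **Final pictures:** both cameras show six upright bottles, one per cell, and the plate seated in the holder. The gripper was open and clear. In the last top view the mould, jar and hoop look to be where they started, though I judged that by eye and did not measure it.
- **Disagreements:** the two cameras differed by about 2–6 mm on where the loose bottles stood. I used a compromise position and turned the jaws along y so the grip would centre each bottle. The plate may lean slightly within the pocket's play; I did not measure its tilt, but the pocket limits it to less than the allowed 0.25 rad. No check failed.

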